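# Close and lock the arc starter's service panel

## Robot

A 7-joint arm with a two-finger parallel gripper is mounted at the origin on the work surface. World frame = base frame: x ahead of the robot, y to its left, z up, the work surface at z = 0. Lengths are in mm, angles in rad, forces in N, time in s.
With the tool pointing down it reaches from about 425 to 1025 mm from the base axis. Payload 9.4 kg.
Tool frame: the origin (TCP) lies at the very end of the fingers, on their centre line; the grasp point (between the pads) lies 19 mm behind it; z points along the fingers, y is the line along which they close (so a half turn about z gives the same grasp; the last joint's range is limited). The gripper opens to 85 mm and grips with 20 to 120 N. Pads are 22 mm wide; open, the fingers measure 114 mm over their backs; the gripper's body (76 mm by 85 mm) begins 54 mm behind the grasp point. The pads swing forward as they close: fully open they stand 13 mm farther back than shut.
Start: joints at [-0.077, 0.599, -0.003, 1.599, 0.002, 0.943, -0.08], TCP at [724.999, -0.007, 231.275] pointing down, gripper open.
Joint ranges: [-2.57, 2.57], [-0.35, 1.97], [-1.29, 1.29], [0.11, 2.56], [-1.05, 4.19], [0.11, 1.86], [-2.63, 2.63]. Speed limits (rad/s): [2.22, 2.22, 3.01, 3.01, 3.14, 3.14, 3.14].

## Interface

Orientations are given as a unit quaternion [w, x, y, z].
In Python, from bench import * gives the robot as it stands. The module is installed in compiled form; this text tells all that it offers.
- The arm moves only by the tool jog_arm, never from a script. Its argument "increments" is one flat list of numbers, 4 for each row, row after row: the shift along the tool's x, y, z in cm, then the turn about the tool's z in rad. In form: [x, y, z, roll, x, y, z, roll, ...]. A call has exactly 5 rows; each row is the pose to reach, as a shift and turn from the pose commanded when the call began, along the tool's axes at that moment; what a row does not reach only later rows make up. A row lasts 1/8 s, in which the tool goes at most 62.5 mm and 10.7 degrees, less where a joint would pass 70% of its speed; a pose out of reach is approached as far as the arm can. A call with a gripper value outside its range is refused whole. "gripper" is the opening, from 0 (shut) to 1 (fully open), set as the call begins (left out, the last holds). The fingers move at their own pace and stop on an object; "squeeze" is the grip in N (left out, the last holds). Time passes only in rows, so rows that repeat a pose let the fingers close, or fill a call up. It gives the time, the measured TCP pose, the force, the opening and the grip force at its end, in the units of the state.
- get_obs(): the state, without advancing time (a new reading comes with each control period).
- capture(name): name is "scene" or "side" or "wrist"; returns the picture (480x640x3 uint8, red, green, blue); there is no depth.
- camera_info(name): a dict with "intrinsics" (3x3 intrinsics, pixels), "R" (3x3) and "t" (3): a world point X has camera coordinates R X + t. Camera axes: x right, y down, z forward; pixel columns grow to the right and rows downward; lengths in mm; the calibration is good to about 2 mm. The wrist camera is an equidistant fisheye: a pixel r from the principal point sees the ray r / f radians off the axis. A picture is of the moment at which its call begins: read the wrist's pose just before it. camera_info takes no time and is no camera call; for the wrist camera it gives the pose at the moment of the call.
- close_job(): hands the job in; it is judged then, once.
The state is a dict: "time": time; "q": joint angles; "qvel": joint speeds; "effort": joint torques, N m; "position": TCP position; "tool_rot": TCP orientation; "ft_force": force on the tool from outside, world axes, zero at the start; "moment": the same for the moment, N m; "grip_width": finger opening in mm; "grip_force": force on a finger pad.
Only numpy, scipy, OpenCV 4.12 (cv2) and the standard library are available. Lean on these libraries where they do the work, as an engineer would, in place of code of your own. Each camera call takes 0.05 s, during which the arm holds its last target. There are 200 camera calls.

## Task

The service panel on top of the arc starter's case has been left standing open. Push it shut with your fingertips, then set the closed fingertips in the slot of its quarter-turn fastener, press down so that the panel is home on its seal, and turn the fastener clockwise until the panel is locked down. Work by touch alone: do not grip the panel or reach under it, do not raise it any further, and leave everything standing on the case and the bench where it is.

Things in the scene. Friction and masses are not known exactly. Their poses are not given: they have to be found in the camera images.
- case: grey steel case of the arc starter, fixed to the bench, 300 mm deep (x), 360 mm wide (y), rim and deck 110 mm above the bench. Origin on the bench under its centre; x axis away from the robot (front at x = -150 mm), y axis to the left. The hatch and its panel take up x = -145 to +75, y = -172 to +72 mm; small fittings up to 20 mm high stand behind the hinge, about x = +115 mm
- panel_hinge (a point): point of the hinge line at the middle of the panel's width, 114 mm above the bench, at (75, -50) mm in the case's frame. Frame turns with the panel: y along the hinge line, -x towards the front edge, z out of the outer face. The panel is a 3 mm aluminium sheet, underside at z = 0, 244 mm wide, front edge at x = -220 mm
- service_panel (a joint): angle of the panel, rad: 0 home (level), grows as its front edge rises (turn about +y of panel_hinge), stop at 1.2; starts 0.5 to 0.95. Stiff hinge (0.4 N m friction): it stays where left. Below 0.04 it squeezes a rubber seal on the case's front rim; let go unlocked it springs back to about 0.03. To press it home at the fastener takes about 11 N. Locked, it stays below 0.01
- panel_press (a point): a bare place to push on the panel's outer face, at x = -190, y = +85, z = 3 mm in the frame of panel_hinge: 30 mm from the front edge, beside the fastener's collar. Same axes as panel_hinge
- slot (a point): middle of the slot floor on the dial axis, at x = -160, y = 0, z = 7 mm in the frame of panel_hinge (121 mm above the bench when home). Frame turns with the dial: y along the slot, z out of the outer face. Slot 28 mm wide (32 at its bevelled mouth), 14 mm deep, flat floor, across the 71 mm dial. Closed fingers enter from above, closing line along it
- fastener (a joint): turn of the slotted dial, rad: 0 unlocked, slot parallel to the hinge line; grows clockwise seen from above to a stop at 1.571, slot pointing at the front edge, locked. Starts 0 to 0.3, stays where left (friction 0.1 N m). From about 0.5 on its cam goes under the case's front rim, but only with the panel within about 2 mm of home; higher up the cam strikes the rim or comes to lie on top of it
- collar (a point): centre of the top of the fixed collar round the dial, flush with it: x = -160, y = 0, z = 21 mm in the frame of panel_hinge; 135 mm above the bench when home. Collar 74 mm inside, 93 mm outside. Best set the fingertips 15 to 20 mm off the axis, at the slot end on the -y side of point slot (the right-hand end, seen from the robot), and carry them round to the front
- panel_inside: inner skin with grey lining, covering the panel's underside to 4 mm from its edges; not to be touched. Frame as panel_hinge
- blank_flange: small stainless blanking flange, disc 55 mm across and 11 mm high, lying on the deck (the strip of fixed top, at y = +75 to +180 mm in the case's frame) beside the panel; origin centre of its underside; loose, leave it alone
- vent_stub: stainless vent stub, a flanged tube stub 40 mm across at the foot and 38 mm high, standing on the same deck; origin centre of its underside; loose, leave it alone
- spanner: steel open-ended spanner, 190 mm long, lying on the bench before the case; origin under its middle; loose, leave it alone
- screwdriver: screwdriver with black handle, 200 mm long, lying on the bench to the left of the case; origin under its middle; loose, leave it alone
- grease_jar: white jar of vacuum grease with black cap, 60 mm across, 55 mm high, on the bench to the right of the case; origin centre of its underside; loose, leave it alone
- hearth: copper hearth, a stepped round block 68 mm across, 26 mm high, on the bench to the right of the case; origin centre of its underside; loose, leave it alone
- gasket_box: cardboard carton 110 x 80 x 45 mm on the bench to the left of the case; origin centre of its underside; loose, leave it alone

How it is judged:
By the outcome, as a careful person would: the job done as asked, in the order asked, and still so for the second after the job is handed in, with the robot touching nothing.
It also fails if it takes over 48 s, if anything falls off the work surface, if the arm or the gripper's body presses on something with over 40 N, if the wrist force passes 120 N, or if a joint passes its speed limit or range.

## Working session

There is one attempt and no reset: what is moved stays moved. The work goes in short steps, Python scripts to look and compute and a tool call to move; the robot and the scene stay as the last step left them, time stands still between calls to the robot, and variables do not carry over. Pictures are saved under pics/ and viewed, at most 10 in all, crops included, and the job is handed in when it is done.

Besides the shell and the picture viewer there is one more tool, called after "Request:" as a command line: name --argument value ..., lists and objects as JSON in quotes. jog_arm: Moves the arm, as the interface text tells. Its arguments: {"type":"object","properties":{"increments":{"type":"array","items":{"type":"number"}},"gripper":{"type":"number"},"squeeze":{"type":"number"}},"required":["increments"]}

```bash
mkdir -p pics
python3 - <<'E'
from bench import *
import cv2
o=get_obs();print(o)
for n in ("scene","side"):
    i=camera_info(n);print(n,i)
    cv2.imwrite(f"pics/{n}0.png",cv2.cvtColor(capture(n),cv2.COLOR_RGB2BGR))
i=camera_info("wrist");print(i)
cv2.imwrite("pics/w0.png",cv2.cvtColor(capture("wrist"),cv2.COLOR_RGB2BGR))
E
```

```text
{'time': 0.0, 'q': array([-0.0767215 ,  0.60012891, -0.00257204,  1.60013537,  0.00182945,
        0.94287878, -0.07975619]), 'qvel': array([-0.0030699 , -0.00035685, -0.0008926 , -0.00080306,  0.00098894,
        0.00224757,  0.00215162]), 'effort': array([-9.47821900e-04, -7.76440001e+01,  1.56451017e+00, -2.58004493e+01,
        1.21808253e-02,  8.94789293e-03,  3.55701900e-05]), 'position': array([7.24531228e+02, 9.41613725e-03, 2.30411843e+02]), 'tool_rot': array([-4.91943144e-04,  7.07048262e-01,  7.07164872e-01, -5.97760200e-04]), 'ft_force': array([ 0.30195859,  0.41700198, -0.4875829 ]), 'moment': array([-0.01548262, -0.00376431,  0.0209398 ]), 'grip_force': 0.0, 'grip_width': 85.52012584799198}
scene {'intrinsics': array([[525.84456491,   0.        , 323.58078816],
       [  0.        , 525.84456491, 226.82918479],
       [  0.        ,   0.        ,   1.        ]]), 'R': array([[-0.16876641,  0.9855236 ,  0.01615963],
       [ 0.63973153,  0.12199404, -0.75885508],
       [-0.74984096, -0.11773142, -0.65105901]]), 't': array([  11.93649509, -282.91223504, 1632.47580134])}
side {'intrinsics': array([[444.51770708,   0.        , 324.51756322],
       [  0.        , 444.51770708, 243.54253584],
       [  0.        ,   0.        ,   1.        ]]), 'R': array([[ 0.7908324 , -0.61171883, -0.0196006 ],
       [-0.41627822, -0.51413733, -0.74991683],
       [ 0.44866085,  0.60121783, -0.66124168]]), 't': array([-398.44991848,  345.38511606,  611.59312439])}
{'intrinsics': array([[371.64829954,   0.        , 322.57240432],
       [  0.        , 371.64829954, 237.19456569],
       [  0.        ,   0.        ,   1.        ]]), 'R': array([[ 0.99999723,  0.00143397, -0.00186752],
       [ 0.00191134, -0.95757065,  0.28819229],
       [-0.00137503, -0.28819506, -0.95757074]]), 't': array([-723.96672382,  -39.07911519,  378.5661603 ])}
```

View pics/scene0.png

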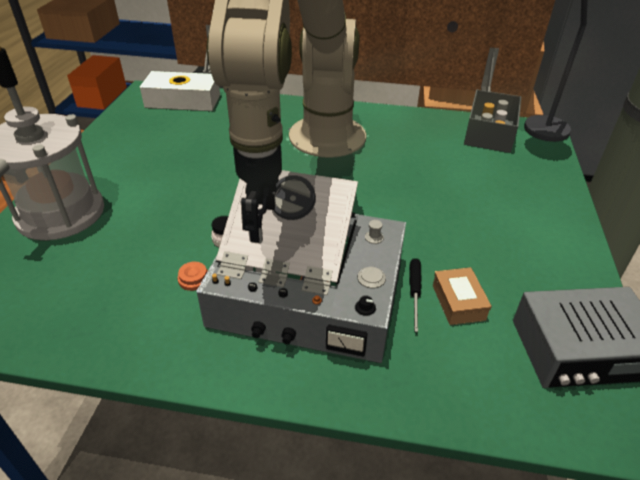

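View pics/side0.png

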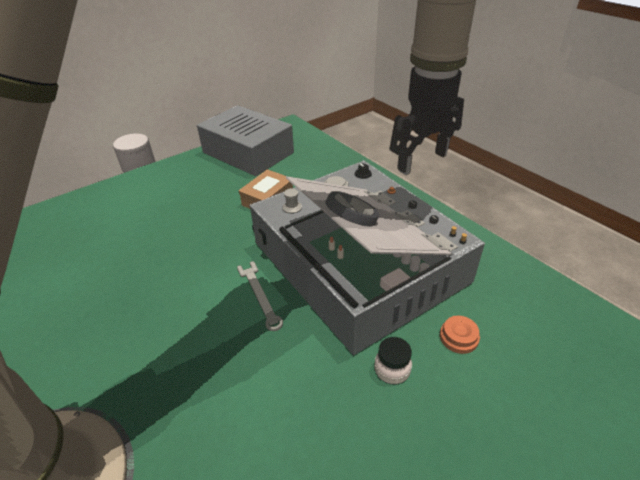

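View pics/w0.png

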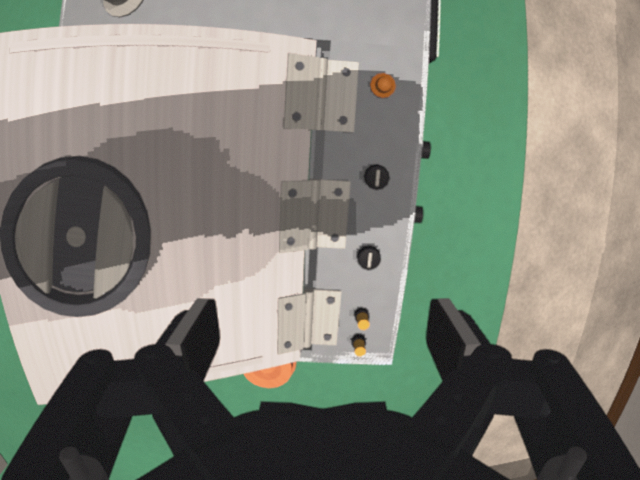

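Scene: case in the middle, with its rear top edge near (203,291)-(388,325). The panel stands open with the collar at about (295,197). Side: the case's front top edge runs (252,205)-(356,307). Wrist: collar centre is at (75,236), slot roughly vertical, and the hinge line runs (322,40)-(305,360).

```bash
cat > h.py <<'E'
from bench import *
import numpy as np, cv2
def ray(i,p):
    K=i["intrinsics"];d=np.array([(p[0]-K[0,2])/K[0,0],(p[1]-K[1,2])/K[1,1],1.])
    if abs(K[0,0]-371.6)<1:
        r=np.hypot(d[0],d[1]);d=np.array([np.sin(r)*d[0]/r,np.sin(r)*d[1]/r,np.cos(r)])
    R=np.array(i["R"]);return -R.T@i["t"],R.T@d
def plane(i,p,z):
    c,d=ray(i,p);return c+d*(z-c[2])/d[2]
def tri(i,p,j,q):
    a,d=ray(i,p);b,e=ray(j,q);d/=np.linalg.norm(d);e/=np.linalg.norm(e)
    s=np.linalg.lstsq(np.c_[d,-e],b-a,rcond=None)[0]
    x,y=a+d*s[0],b+e*s[1];return (x+y)/2,np.linalg.norm(x-y)
E
python3 - <<'E'
from h import *
np.set_printoptions(precision=1,suppress=True)
s=camera_info("scene");d=camera_info("side");w=camera_info("wrist")
print(ray(s,(0,0))[0],ray(d,(0,0))[0])
for p in [(203,291),(388,325),(406,222)]:print("scene",plane(s,p,110))
for p in [(252,205),(356,307),(481,243),(365,165)]:print("side",plane(d,p,110))
for p in [(322,40),(305,360)]:print("hinge",plane(w,p,116))
for p in [(428,30),(393,363)]:print("rear",plane(w,p,110))
print("collar",tri(w,(75,236),s,(295,197)))
a=cv2.imread("pics/scene0.png")[160:350,190:420];b=cv2.imread("pics/side0.png")[150:350,240:490]
cv2.imwrite("pics/c.png",np.vstack([cv2.resize(a,(690,285),interpolation=2),cv2.resize(b,(690,310),interpolation=2)]))
E
```

```text
[1407.1  214.9  848. ] [ 184.5 -433.9  655.6]
scene [ 782.  -109.7  110. ]
scene [799.5 239.  110. ]
scene [507.4 255.9 110. ]
side [511.8 252.1 110. ]
side [500.1 -90.4 110. ]
side [ 779.4 -117.8  110. ]
side [795.6 220.6 110. ]
hinge [723.7 135.  116. ]
hinge [ 709.8 -111.6  116. ]
rear [799.2 148.2 110. ]
rear [ 785.7 -120.5  110. ]
collar (array([589.9,  25.7, 208.1]), np.float64(3.8458243518602537))
```

View pics/c.png

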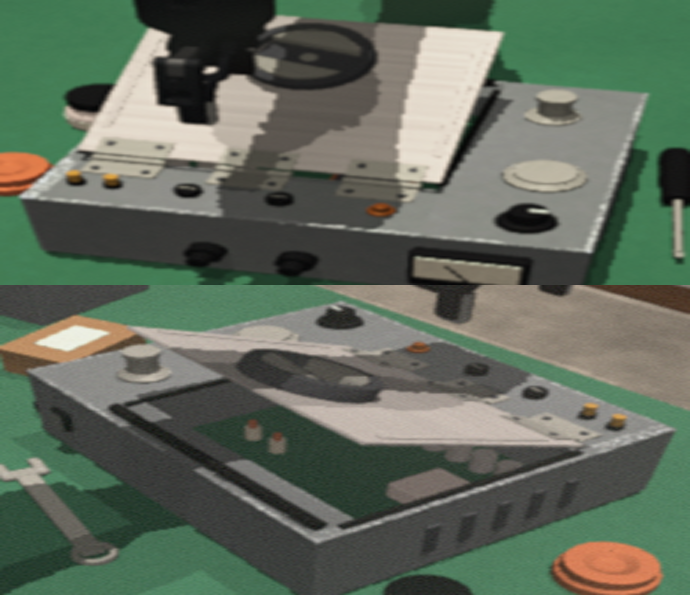

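```bash
cat >> h.py <<'E'
def case_fit():
    s=camera_info("scene");d=camera_info("side")
    L=[((150,-180),s,(197.3,290)),((150,180),s,(386,327)),((-150,180),s,(406,222.7)),
       ((150,-180),d,(484.2,244.2)),((-150,180),d,(250.1,204.8)),((-150,-180),d,(355.2,315)),((150,180),d,(361.4,161.6))]
    A=np.array([l[0] for l in L],float);B=np.array([plane(l[1],l[2],110)[:2] for l in L])
    a=A-A.mean(0);b=B-B.mean(0)
    y=np.arctan2((a[:,0]*b[:,1]-a[:,1]*b[:,0]).sum(),(a*b).sum());c,s_=np.cos(y),np.sin(y);R=np.array([[c,-s_],[s_,c]])
    t=B.mean(0)-R@A.mean(0);return t,y,R,B-(A@R.T+t)
E
python3 - <<'E'
from h import *
np.set_printoptions(precision=2,suppress=True)
t,y,R,e=case_fit();print(t,y);print(e)
s=camera_info("scene");d=camera_info("side");w=camera_info("wrist")
P=lambda x:np.r_[R.T@(x[:2]-t),x[2]]
fl,e1=tri(s,(357.3,181.3),d,(287.8,178.4));print("front left corner",P(fl),e1)
col,e2=tri(w,(75,236),s,(295,197));print("collar",P(col),e2)
for p in [(322,40),(305,360)]:print("hinge",P(plane(w,p,116)))
# panel angle from ray-plane consistency
for n,i,p,xyz in [("col w",w,(75,236),(-160,0,21)),("col s",s,(295,197),(-160,0,21)),("fr d",d,(371.2,252.6),(-220,-122,1)),("fl d",d,(287.8,178.4),(-220,122,1)),("fl s",s,(357.3,181.3),(-220,122,1))]:
    best=[]
    for a in np.arange(.4,1.0,.01):
        x,yy,z=xyz;X=np.array([75+x*np.cos(a)+z*np.sin(a),-50+yy,114-x*np.sin(a)+z*np.cos(a)])
        Xw=np.r_[R@X[:2]+t,X[2]];c,dd=ray(i,p);dd/=np.linalg.norm(dd);best.append((np.linalg.norm(np.cross(Xw-c,dd)),a))
    print(n,min(best))
E
```

```text
[644.69  66.78] -0.06298423604881166
[[-1.52  1.21]
 [-1.12 -1.12]
 [ 3.48  0.17]
 [-1.83 -1.25]
 [ 2.76 -0.64]
 [ 4.81  1.42]
 [-6.59  0.2 ]]
front left corner [-114.02   69.82  221.59] 4.814502870123886
collar [-52.09 -44.48 208.12] 3.8458243518602537
hinge [ 74.55  73.08 116.  ]
hinge [  76.17 -173.95  116.  ]
col w (np.float64(1.7356296911435996), np.float64(0.41000000000000003))
col s (np.float64(3.8271182448802383), np.float64(0.4))
fr d (np.float64(0.920837873862857), np.float64(0.5100000000000001))
fl d (np.float64(5.65282297012076), np.float64(0.5100000000000001))
fl s (np.float64(0.7745200943123263), np.float64(0.5100000000000001))
```

Request:
jog_arm --increments '[2,-4,-3,-0.18,5,-8,-3,-0.36,8,-12,-3,-0.54,10.7,-16.7,-3,-0.72,10.7,-16.7,-3,-0.9]' --gripper 0 --squeeze 40

```text
time: 0.78
position: [554.5, 109.6, 261.6]
tool_rot: [-0.001, 0.324, 0.946, -0.0]
ft_force: [0.7, -1.3, 0.5]
grip_width: 0.0
grip_force: 0.0
```

Request:
jog_arm --increments '[0,0,0,-0.18,0,0,1,-0.36,0,0,2,-0.54,0,0,3,-0.608,0,0,3.5,-0.608]'

```text
time: 1.4
position: [557.7, 106.7, 225.6]
tool_rot: [-0.001, 0.032, 0.999, -0.0]
ft_force: [0.3, 1.3, -0.2]
grip_width: 0.0
grip_force: 0.0
```

Run:
```python
from h import *
o=get_obs();print(o["position"],o["tool_rot"],o["q"])
i=camera_info("wrist");np.save("w1.npy",i,allow_pickle=True)
cv2.imwrite("pics/w1.png",cv2.cvtColor(capture("wrist"),cv2.COLOR_RGB2BGR))
```

```text
[557.712495   106.67396865 225.58471293] [-5.48265346e-04  3.18246782e-02  9.99493311e-01 -1.01932674e-04] [ 0.00605306  0.44599028 -0.41214278  1.9511527   0.24444168  0.79373378
  0.96416772]
```

View pics/w1.png

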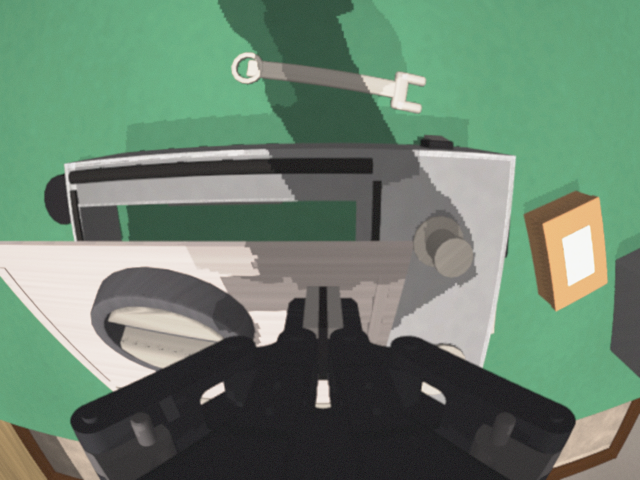

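Wrist shows the closed fingers over the panel's upper left, about (325,300), clear of the collar (175,320) and the vent stub (445,245). Next I push along the arc.

Request:
jog_arm --increments '[0,0,1,0,0.4,0,1.8,0,1.0,0,3.1,0,1.4,0,4.1,0,1.7,0,5,0]'

```text
time: 2.08
position: [540.4, 108.1, 175.5]
tool_rot: [-0.0, 0.031, 1.0, -0.0]
ft_force: [-0.7, -0.2, 0.2]
grip_width: 0.0
grip_force: 0.2
```

Request:
jog_arm --increments '[0.3,0,1,0,0.5,0,2,0,0.7,0,3,0,0.8,0,4,0,0.9,0,5.2,0]'

```text
time: 2.7
position: [532.1, 108.6, 123.6]
tool_rot: [0.0, 0.031, 1.0, 0.0]
ft_force: [2.0, -0.3, 2.0]
grip_width: -0.0
grip_force: 1.3
```

Request:
jog_arm --increments '[0,0,-4,0,0,-0.5,-8,0,-3,-3,-10,0,-7,-7,-10.5,0,-8.5,-8.5,-10.5,0]'

```text
time: 3.32
position: [613.5, 15.1, 229.1]
tool_rot: [0.001, 0.033, 0.999, -0.001]
ft_force: [-0.5, 0.6, -0.8]
grip_width: 0.3
grip_force: 0.0
```

Request:
jog_arm --increments '[0,0,0,0,0,0,0,0,0,0,0,0,0,0,0,0,0,0,0,0]'

```text
time: 3.95
position: [611.4, 18.9, 229.4]
tool_rot: [0.0, 0.031, 1.0, -0.0]
ft_force: [-0.2, -0.2, 0.4]
grip_width: 0.2
grip_force: 0.0
```

Run:
```python
from h import *
o=get_obs();print(o["position"],o["tool_rot"],o["time"])
i=camera_info("wrist");np.save("w2.npy",i,allow_pickle=True)
cv2.imwrite("pics/w2.png",cv2.cvtColor(capture("wrist"),cv2.COLOR_RGB2BGR))
```

```text
[611.39091726  18.91811501 229.37486231] [ 5.11389455e-05  3.10219359e-02  9.99518702e-01 -2.73115508e-05] 3.95
```

View pics/w2.png

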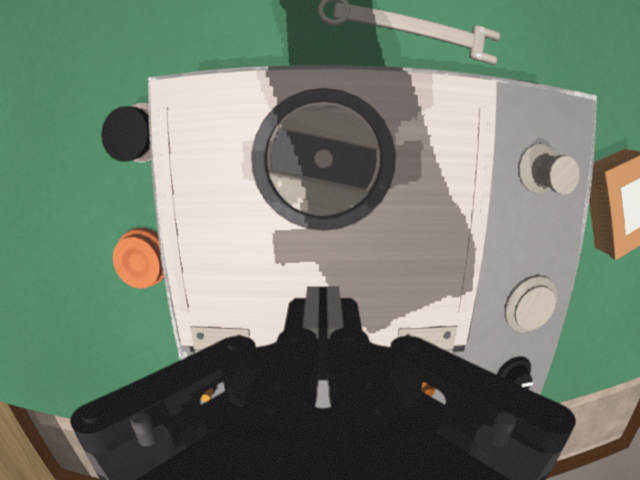

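The panel is down. The collar is centred at (323,159), and the slot is the dark band running (275,150)-(378,168), turned about 0.2 clockwise.

Run:
```python
from h import *
np.set_printoptions(precision=2,suppress=True)
i=np.load("w2.npy",allow_pickle=True).item()
t,y,R,e=case_fit();P=lambda p,z:R.T@(plane(i,p,z)[:2]-t)
im=cv2.imread("pics/w2.png");g=cv2.cvtColor(im,cv2.COLOR_BGR2GRAY)
# collar outer edge
m=((g<75)).astype(np.uint8);m[:70]=0;m[240:]=0;m[:,:240]=0;m[:,410:]=0
c=max(cv2.findContours(m,0,2)[0],key=cv2.contourArea)
pts=np.array([P(q[0].astype(float),139) for q in c]);(cx,cy),r=cv2.minEnclosingCircle(pts.astype(np.float32))
print("collar case",cx,cy,r,"world",R@[cx,cy]+t, "expect",R@[-85,-50]+t)
# slot edges: per column gradients
for x in range(290,372,8):
    col=cv2.GaussianBlur(g,(3,3),0)[100:225,x].astype(int);d=np.diff(col)
    s=[(k+100,d[k]) for k in range(2,122) if abs(d[k])>8 and abs(d[k])==abs(d[k-2:k+3]).max()]
    print(x,s)
for n,p in [("top",[(290,130),(380,149)]),("bot",[(276,168),(372,188)])]:
    a,b=P(p[0],139),P(p[1],139);print(n,a,b,np.arctan2(*(b-a)))
```

```text
collar case -84.59065246582031 -49.845401763916016 45.05550765991211 world [557.13  22.36] expect [556.71  22.23]
290 [(112, np.int64(16)), (130, np.int64(-10)), (178, np.int64(17)), (204, np.int64(-37)), (208, np.int64(18))]
298 [(107, np.int64(18)), (131, np.int64(-10)), (132, np.int64(-10)), (165, np.int64(10)), (178, np.int64(21)), (197, np.int64(12)), (209, np.int64(-54))]
306 [(103, np.int64(19)), (133, np.int64(-10)), (175, np.int64(10)), (199, np.int64(9)), (200, np.int64(9)), (212, np.int64(-24)), (221, np.int64(11))]
314 [(102, np.int64(24)), (134, np.int64(-10)), (135, np.int64(-10)), (177, np.int64(10)), (214, np.int64(-14))]
322 [(137, np.int64(-10)), (149, np.int64(14)), (167, np.int64(-15)), (179, np.int64(9)), (215, np.int64(-18))]
330 [(102, np.int64(22)), (105, np.int64(-9)), (138, np.int64(-12)), (151, np.int64(9)), (152, np.int64(9)), (164, np.int64(-9)), (180, np.int64(9)), (181, np.int64(9)), (214, np.int64(-15))]
338 [(103, np.int64(20)), (139, np.int64(-10)), (140, np.int64(-10)), (212, np.int64(-14))]
346 [(106, np.int64(20)), (141, np.int64(-10)), (142, np.int64(-10)), (184, np.int64(10)), (209, np.int64(-16))]
354 [(110, np.int64(17)), (143, np.int64(-11)), (186, np.int64(9)), (205, np.int64(-13))]
362 [(116, np.int64(15)), (145, np.int64(-12)), (187, np.int64(9)), (198, np.int64(-12)), (199, np.int64(-12)), (218, np.int64(24))]
370 [(104, np.int64(-16)), (125, np.int64(12)), (126, np.int64(12)), (147, np.int64(-11)), (181, np.int64(11)), (188, np.int64(-13)), (212, np.int64(20)), (213, np.int64(20))]
top [-103.12  -70.74] [-91.63 -14.7 ] 0.20222788593517638
bot [-79.31 -79.81] [-66.68 -19.15] 0.20527762129732866
```

Request:
jog_arm --increments '[2.9,-0.8,2,0.1,5.8,-1.6,4,0.205,5.8,-1.6,6,0.205,5.8,-1.6,7.5,0.205,5.8,-1.6,7.5,0.205]'

```text
time: 4.62
position: [552.5, 6.3, 153.4]
tool_rot: [-0.001, 0.133, 0.991, -0.0]
ft_force: [0.7, 0.6, 0.1]
grip_width: -0.2
grip_force: 0.0
```

Run:
```python
from h import *
o=get_obs();print(o["position"],o["tool_rot"],o["time"])
cv2.imwrite("pics/w3.png",cv2.cvtColor(capture("wrist"),cv2.COLOR_RGB2BGR)[60:440,130:530])
```

```text
[552.51229421   6.2988965  153.42138585] [-7.59860684e-04  1.33259948e-01  9.91080825e-01 -8.74311365e-05] 4.625
```

View pics/w3.png

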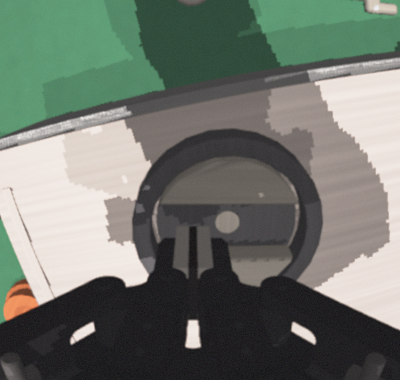

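The slot lies level in the picture at y 205-240, and the fingertips stand over its right-hand end (190,232), so they line up. I'll descend now.

Request:
jog_arm --increments '[0,0,0.6,0,0,0,1.2,0,0,0,1.8,0,0,0,2.2,0,0,0,2.5,0]'

```text
time: 5.3
position: [552.6, 6.1, 129.0]
tool_rot: [-0.0, 0.133, 0.991, -0.0]
ft_force: [0.2, -0.8, 0.7]
grip_width: 0.1
grip_force: 0.0
```

Request:
jog_arm --increments '[0,0,0.1,0,0,0,0.2,0,0,0,0.3,0,0,0,0.4,0,0,0,0.5,0]'

```text
time: 5.92
position: [552.7, 6.1, 124.5]
tool_rot: [0.0, 0.133, 0.991, -0.0]
ft_force: [-1.6, 0.5, 4.2]
grip_width: 0.2
grip_force: 2.4
```

Request:
jog_arm --increments '[0,0,0.1,0,0,0,0.2,0,0,0,0.3,0,0,0,0.4,0,0,0,0.4,0]'

```text
time: 6.55
position: [552.5, 6.1, 121.0]
tool_rot: [0.0, 0.133, 0.991, -0.0]
ft_force: [-3.1, 0.7, 11.7]
grip_width: -0.1
grip_force: 5.7
```

Request:
jog_arm --increments '[0,0,0.1,0,0,0,0.1,0,0,0,0.2,0,0,0,0.2,0,0,0,0.2,0]'

```text
time: 7.18
position: [552.7, 6.1, 120.5]
tool_rot: [0.001, 0.133, 0.991, -0.0]
ft_force: [-8.2, -0.5, 30.3]
grip_width: -0.1
grip_force: 15.4
```

Request:
jog_arm --increments '[0.17,0.01,0,0.1,0.34,0.03,0,0.2,0.5,0.08,0,0.3,0.66,0.13,0,0.4,0.815,0.21,0,0.5]'

```text
time: 7.8
position: [547.5, 9.3, 120.6]
tool_rot: [0.003, 0.376, 0.926, 0.001]
ft_force: [-1.1, -4.8, 24.5]
grip_width: -0.4
grip_force: 12.7
```

Request:
jog_arm --increments '[0.17,0.01,0,0.1,0.34,0.03,0,0.2,0.5,0.08,0,0.3,0.66,0.13,0,0.4,0.815,0.21,0,0.5]'

```text
time: 8.43
position: [542.4, 16.0, 120.5]
tool_rot: [0.002, 0.594, 0.804, 0.001]
ft_force: [-4.0, -5.7, 27.7]
grip_width: -0.1
grip_force: 14.0
```

Request:
jog_arm --increments '[0.17,0.01,0,0.1,0.34,0.03,0,0.2,0.5,0.08,0,0.3,0.66,0.13,0,0.4,0.66,0.13,0,0.4]'

```text
time: 9.05
position: [540.9, 22.8, 120.5]
tool_rot: [0.001, 0.742, 0.671, 0.001]
ft_force: [-6.2, -5.8, 30.6]
grip_width: -0.1
grip_force: 15.2
```

Run:
```python
from h import *
o=get_obs();print(o["position"],o["tool_rot"],o["ft_force"],o["moment"])
q=o["tool_rot"];print("tool yaw turned from case x:",2*np.arctan2(q[2],q[1])-np.pi/2+0.063)
```

```text
[540.94635605  22.83774677 120.46990855] [1.21008741e-03 7.41530473e-01 6.70917772e-01 6.60550500e-04] [-6.23477322 -5.80462731 30.57346665] [-1.15621287  1.24504973 -0.1090986 ]
tool yaw turned from case x: -0.036903075134977203
```

Request:
jog_arm --increments '[0.1,0,0,0.04,0.2,0.02,0,0.08,0.3,0.03,0,0.12,0.4,0.05,0,0.14,0.45,0.06,0,0.14]'

```text
time: 9.68
position: [541.3, 25.0, 120.5]
tool_rot: [0.002, 0.787, 0.617, -0.0]
ft_force: [-7.2, -13.8, 32.9]
grip_width: -0.4
grip_force: 16.2
```

Request:
jog_arm --increments '[0.1,0,0,0,0.2,0,0,0,0.2,0,0,0,0.2,0,0,0,0.2,0,0,0]'

```text
time: 10.3
position: [541.4, 25.4, 120.4]
tool_rot: [0.002, 0.787, 0.617, -0.001]
ft_force: [-9.3, -16.0, 33.6]
grip_width: -0.1
grip_force: 16.5
```

Request:
jog_arm --increments '[-0.2,0,-0.1,-0.05,-0.4,0,-0.2,-0.12,-0.5,0,-0.6,-0.12,-0.5,0,-1.5,-0.12,-0.5,0,-3,-0.12]'

```text
time: 10.92
position: [540.2, 25.8, 148.6]
tool_rot: [-0.0, 0.747, 0.664, -0.001]
ft_force: [0.9, 0.7, -0.4]
grip_width: 0.2
grip_force: 0.0
```

Request:
jog_arm --increments '[0,0,-4,0,0,0,-8,0,0,3,-9,0,0,6,-9,0,0,6,-9,0]'

```text
time: 11.55
position: [601.8, 18.7, 239.1]
tool_rot: [0.001, 0.747, 0.664, 0.001]
ft_force: [-0.0, 0.0, 0.2]
grip_width: 0.1
grip_force: 0.0
```

Run:
```python
from h import *
o=get_obs();print(o["position"],o["ft_force"],o["time"])
a=cv2.cvtColor(capture("wrist"),cv2.COLOR_RGB2BGR);b=cv2.cvtColor(capture("side"),cv2.COLOR_RGB2BGR)[150:350,240:490]
cv2.imwrite("pics/f.png",np.hstack([cv2.resize(a,(420,315)),cv2.resize(b,(375,315))]))
```

```text
[601.76918239  18.68642806 239.13611584] [-0.04867312  0.01887285  0.17471193] 11.55
```

View pics/f.png

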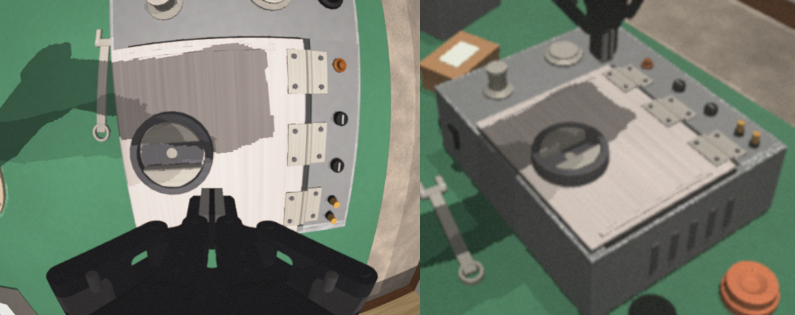

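The panel is flat and the slot points to the front edge. I'll check its angle before handing in.

Run:
```python
from h import *
i=camera_info("wrist");g=cv2.GaussianBlur(cv2.cvtColor(capture("wrist"),cv2.COLOR_RGB2GRAY),(3,3),0)
t,y,R,e=case_fit();P=lambda p,z:R.T@(plane(i,p,z)[:2]-t)
T=[];B=[]
for x in range(228,296,4):
    d=np.diff(g[180:285,x].astype(int));u=d[15:45].argmin()+195;l=d[60:90].argmax()+240
    T.append(P((x,u),135));B.append(P((x,l),135))
for n,A in (("a",T),("b",B)):
    A=np.array(A);vx,vy,x0,y0=cv2.fitLine(A.astype(np.float32),cv2.DIST_HUBER,0,.01,.01).ravel()
    r=(A-[x0,y0])@[-vy,vx];print(n,"slot angle from case x",np.arctan(vy/vx),"at",x0,y0,"rms",r.std())
```

```text
a slot angle from case x -0.08389512 at -80.43424 -34.434994 rms 4.949932272369674
b slot angle from case x -0.019394053 at -85.91733 -64.58851 rms 0.6759483877752457
```

```bash
python3 -c "
from bench import *
print(close_job())"
```

```text
the job is handed in; nothing more can be done
None
```

The panel is pushed shut and pressed home, and its fastener is turned clockwise to the stop; I handed the job in at about 12 s, with the arm lifted clear and nothing else touched as far as the pictures show.

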